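# Line the cruets up by height in their tray

### The arm

A 6-joint arm with a two-finger parallel gripper is mounted at the origin on a cart in front of the work surface, level with it; the furniture and walls round the work are solid. World frame = base frame: x ahead of the robot, y to its left, z up, the work surface at z = 0. Lengths are in mm, angles in rad, forces in N, time in s.
With the tool pointing down it reaches from about 300 to 875 mm from the base axis. Payload 6.4 kg.
Tool frame: the origin (TCP) lies between the finger pads; the fingertips stand 25 mm ahead of it and the grasp point (between the pads) lies 6 mm ahead of it (bot.nose_length is the distance from the TCP to the fingertips, in mm); z points along the fingers, y is the line along which they close (so a half turn about z gives the same grasp; the last joint's range is limited). The gripper opens to 85 mm and grips with 20 to 120 N. Pads are 22 mm wide; open, the fingers measure 114 mm over their backs; the gripper's body (76 mm by 85 mm) begins 54 mm behind the grasp point. The pads swing forward as they close: fully open they stand 13 mm farther back than shut.
Start: joints at [0.945, 0.181, 1.607, -0, 1.354, -0.206], TCP at [234.348, 525.093, 256.288] pointing down, gripper open.
Joint ranges: [-2.99, 2.99], [-0.89, 2.07], [0.3, 2.58], [-1.14, 4.28], [0, 2.63], [-3.12, 3.12]. Speed limits (rad/s): [2.57, 2.57, 3.01, 3.14, 3.14, 3.14].

### API

Orientations are given as a unit quaternion [w, x, y, z].
In Python, from station import bot gives the robot as it stands.
- The arm moves only by the tool play_rows, never from a script. Its argument "increments" is one flat list of numbers, 4 for each row, row after row: the shift along the tool's x, y, z in mm, then the turn about the tool's z in degrees. In form: [dx, dy, dz, spin, dx, dy, dz, spin, ...]. A call has 1 to 5 rows; each row shifts and turns the commanded pose from where the row before left it, along the tool's axes as they then stand; what a row does not reach is not made up. A row lasts 1/10 s, in which the tool goes at most 50 mm and 8.59 degrees, less where a joint would pass 70% of its speed; a pose out of reach is approached as far as the arm can. A call is refused whole if a number of a shift passes 50 or a number of a turn 8.59, either way. A call with a gripper value outside its range is refused whole. "fingers" is the opening, from 0 (shut) to 1 (fully open), set as the call begins (left out, the last holds). The fingers move at their own pace and stop on an object; the grip force is fixed at half the most. Time passes only in rows, so rows that do not move let the fingers close. It gives the time, the measured TCP pose, the force, the opening and the grip force at its end, in the units of the state.
- bot.state(): the state, without advancing time (a new reading comes with each control period).
- bot.camera(name): name is "side" or "top"; returns a dict with "pixels" (420x560x3 uint8, red, green, blue), "mtx" (3x3 intrinsics, pixels), "k1" (the pictures are not rectified: a ray, as slopes to the right and down, at radius r is drawn at 1 + k1 r^2 times it, then the intrinsics apply), "origin" and "rotation" of the camera in the world. Camera axes: x right, y down, z forward; pixel columns grow to the right and rows downward; lengths in mm; the calibration is good to about 2 mm. A picture is of the moment at which its call begins. There is no depth.
- bot.hand_in(): hands the job in; it is judged then, once.
The state is a dict: "clock": time; "qpos": joint angles; "dq": joint speeds; "effort": joint torques, N m; "eef_pos": TCP position; "eef_rot": TCP orientation; "wrist_force": force on the tool from outside, world axes, zero at the start; "torque": the same for the moment, N m; "opening": finger opening in mm; "finger_force": force on a finger pad.
Only numpy, scipy, OpenCV 4.12 (cv2) and the standard library are available. Lean on these libraries where they do the work, as an engineer would, in place of code of your own. Each camera call takes 0.05 s, during which the arm holds its last target. There are 200 camera calls.

### The job

Put the four cruets back in the wooden tray in order of height, one to a well: the tallest in the well next to the tall wire guard, which keeps it from toppling when the tray is carried, then step by step down to the shortest next to the low guard. Set each one down gently, not dropped, so that it stands upright on the floor of its well; knock none over and leave the mug and the fish tin where they are.

Things in the scene. Friction and masses are not known exactly. Their poses are not given: they have to be found in the camera images.
- tray: Wooden cruet tray lying on the worktop, a fixed flat board 104 mm (its x) by 352 mm (its y) and 18 mm high, with four equal round wells in one row along its y axis. Well centres at x = 0 and y = -120, -40, +40, +120 mm; each well is 74 mm across and 10 mm deep, its flat cork-coloured floor 8 mm above the worktop. Origin at the centre of the board's underside, z up. The tray stands on the back half of the worktop, its place changes and it is turned by up to 0.2 rad.
- tall_guard: Tall steel wire hoop plugged upright into one end of the tray, across it: 78 mm wide, 90 mm high above the board, with two cross bars. Fixed. Which end of the tray it is on changes. Origin at the board's top surface on the tray's centre line, 167 mm from the tray's middle, so that the well centres lie 47, 127, 207 and 287 mm from it.
- low_guard: Low steel wire hoop plugged into the other end of the tray: 78 mm wide, only 30 mm high above the board. Fixed. Origin at the board's top surface on the tray's centre line, 167 mm from the tray's middle.
- chilli_bottle: Slender glass sauce bottle with a yellow cap, 184 mm high, 48 mm across up to a height of 88 mm, from there narrowing to a neck and cap about 22 mm across (fingers closing on it meet an even taper, about 35 mm across at 137 mm height, where it holds well). About 0.27 kg. Origin at the centre of its underside, z up along its axis.
- pepper_mill: Turned wooden pepper mill with a round head and a small metal knob, 160 mm high, foot 58 mm across; the round head is widest, 50 mm across, 130 mm above the foot, and does not turn. About 0.18 kg. Origin at the centre of its underside, z up along its axis.
- salt_shaker: Glass salt shaker with a grey domed top, 90 mm high, 44 mm across up to 74 mm, 34 mm across above. About 0.1 kg. Origin at the centre of its underside, z up along its axis.
- mustard_jar: Squat glass jar of yellow mustard with a dark brown screw lid, 75 mm high; body and lid 54 to 56 mm across. About 0.24 kg. Origin at the centre of its underside, z up along its axis.
- mug_tea: Bystander: blue mug with a handle, 87 x 116 x 96 mm, on the 20 mm higher worktop to the right. Origin at the centre of its underside.
- fish_tin: Bystander: flat oblong tin, 63 x 105 x 24 mm, lying at the left between tray and sink. Origin at the centre of its underside.
There are look-alikes about, which are no part of the job. Leave any blue or red look-alike of the mustard_jar alone.

How it is judged:
By the outcome, as a careful person would: the job done as asked, in the order asked, and still so for the second after the job is handed in, with the robot touching nothing.
It also fails if it takes over 99 s, if anything falls off the work surface, if the arm or the gripper's body presses on something with over 40 N, if the wrist force passes 120 N, or if a joint passes its speed limit or range.

## Working session

There is one attempt and no reset: what is moved stays moved. The work goes in short steps, Python scripts to look and compute and a tool call to move; the robot and the scene stay as the last step left them, time stands still between calls to the robot, and variables do not carry over. Pictures are saved under pics/ and viewed, at most 14 in all, crops included, and the job is handed in when it is done.

Besides the shell and the picture viewer there is one more tool, called after "Request:" as name(argument=value, ...) on one line, values as JSON. play_rows: Moves the arm, as the interface text tells. Its arguments: {"type":"object","properties":{"increments":{"type":"array"},"fingers":{"type":"number"}},"required":["increments"]}

```bash
ls; mkdir -p pics; cat > h.py <<'E'
import numpy as np, cv2
from station import bot
def shot(name,fn):
    c=bot.camera(name); cv2.imwrite(f'pics/{fn}.png',c['pixels'][:,:,::-1]); np.savez(f'pics/{fn}.npz',**c); return c
def load(fn): return dict(np.load(f'pics/{fn}.npz'))
def ray(c,u,v):
    K=np.array(c['mtx']); k=float(c['k1'])
    d=cv2.undistortPoints(np.array([[[u,v]]],float),K,np.array([k,0,0,0.]))[0,0]
    return np.array(c['origin'],float), np.array(c['rotation'])@np.array([d[0],d[1],1.])
def onz(c,u,v,z):
    o,d=ray(c,u,v); return o+d*(z-o[2])/d[2]
def proj(c,p):
    q=np.array(c['rotation']).T@(np.array(p,float)-np.array(c['origin'])); s=q[:2]/q[2]; s=s*(1+float(c['k1'])*(s@s))
    return (np.array(c['mtx'])@np.array([s[0],s[1],1]))[:2]
E
python3 - <<'E'
from h import *
for n in('top','side'):
    c=shot(n,n+'0'); print(n,c['mtx'],c['k1'],c['origin'],c['rotation'])
print(bot.state(),bot.nose_length)
E
```

```text
pics
top [[497.64161921   0.         277.87236402]
 [  0.         497.64161921 207.82750814]
 [  0.           0.           1.        ]] -0.0408910725727162 [ 377.64081637  -97.40119467 1169.76056828] [ 0.05169102 -0.69824143  0.71217826 -0.05088285]
side [[423.30602202   0.         288.06058116]
 [  0.         423.30602202 208.90695035]
 [  0.           0.           1.        ]] -0.02673863755010718 [333.22234542 625.6435821  629.07064955] [ 0.05771045 -0.11064225  0.89634342 -0.42543656]
{'clock': 0.1, 'qpos': array([ 9.44674946e-01,  1.81480771e-01,  1.60789652e+00, -2.82507418e-06,
        1.35377932e+00, -2.06300549e-01]), 'dq': array([ 0.00015963, -0.00065317, -0.00176752, -0.00191091,  0.00016058,
       -0.00080639]), 'effort': array([ 5.20567919e-04, -4.45873868e+01, -3.52239382e+01, -3.45784283e-04,
        4.11417423e-03, -4.33700086e-05]), 'eef_pos': array([234.08559279, 524.70470554, 255.47186631]), 'eef_rot': array([-3.14892395e-04,  2.08371921e-01,  9.78049350e-01, -7.15780232e-04]), 'wrist_force': array([ 1.06385203,  0.51662208, -0.48961725]), 'torque': array([-0.01663959, -0.02682584,  0.01029321]), 'finger_force': 0.0, 'opening': 85.83159706363072} 25.0
```

Rotation is a quaternion; fix in the helper.

```bash
sed -i '2a from scipy.spatial.transform import Rotation as R' h.py; sed -i "s/np.array(c\['rotation'\])/rot(c)/" h.py; cat >> h.py <<'E'
def rot(c): w,x,y,z=c['rotation']; return R.from_quat([x,y,z,w]).as_matrix()
E
python3 -c "
from h import *
c=load('top0');print(proj(c,[500,0,0]),onz(c,*proj(c,[500,0,0]),0))"
```

```text
[236.90602314 229.03350372] [5.00000000e+02 1.42108547e-14 0.00000000e+00]
```

View pics/top0.png

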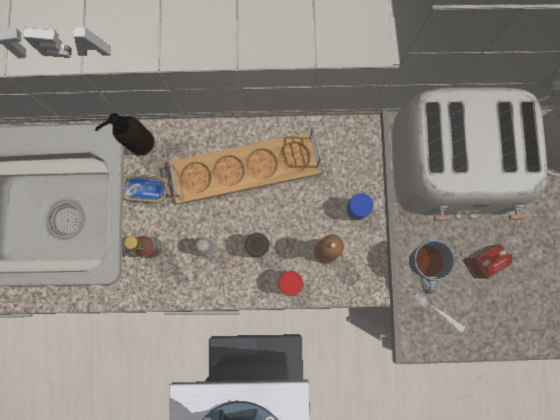

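View pics/side0.png

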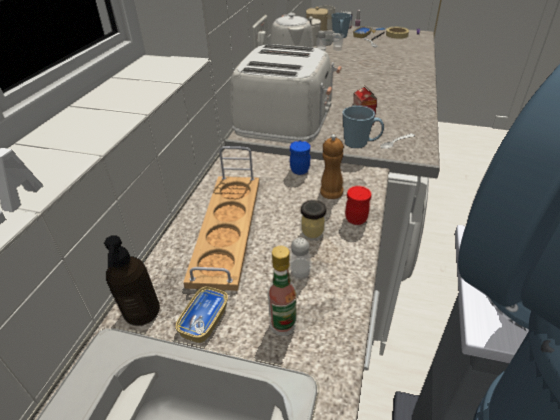

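The top view shows the tray from (170,180) to (320,150). The tall guard is at its right end (316,148) and the low guard at its left (172,182). The candidates are:
- Chilli bottle: yellow cap at (131,242), body at (147,246). The look-alike here is the brown pump bottle at (133,135).
- Salt shaker: (203,245).
- Mustard jar: dark lid at (257,245). The look-alikes are the blue jar (360,207) and the red jar (291,283).
- Pepper mill: (330,248). The red thing at (490,262) is not it.

I'll check the choice in one crop.

```bash
python3 - <<'E'
from h import *
c=load('top0'); im=c['pixels'][120:300,110:380]
cv2.imwrite('pics/crop1.png',cv2.resize(im,None,fx=2.9,fy=2.9,interpolation=cv2.INTER_CUBIC)[:,:,::-1])
hsv=cv2.cvtColor(c['pixels'],cv2.COLOR_RGB2HSV)
for p in [(245,190),(196,178),(131,242),(147,246),(203,245),(257,245),(330,248),(290,200)]: print(p,hsv[p[1],p[0]])
m=cv2.inRange(hsv,(8,90,80),(25,255,255)); m[:125]=0;m[208:]=0;m[:,:150]=0;m[:,330:]=0
m=cv2.morphologyEx(m,cv2.MORPH_CLOSE,np.ones((9,9)))
cs=max(cv2.findContours(m,0,2)[0],key=cv2.contourArea)
P=np.array([onz(c,*p[0],18)[:2] for p in cs.astype(float)],np.float32)
r=cv2.minAreaRect(P); print(r)
E
```

```text
(245, 190) [ 16  56 113]
(196, 178) [ 15 119 199]
(131, 242) [ 21 121 175]
(147, 246) [  6  81 120]
(203, 245) [ 21  15 167]
(257, 245) [17 24 75]
(330, 248) [ 14 118 134]
(290, 200) [ 14  37 160]
((644.98779296875, -20.805618286132812), (105.49267578125, 349.78857421875), 10.956847190856934)
```

View pics/crop1.png

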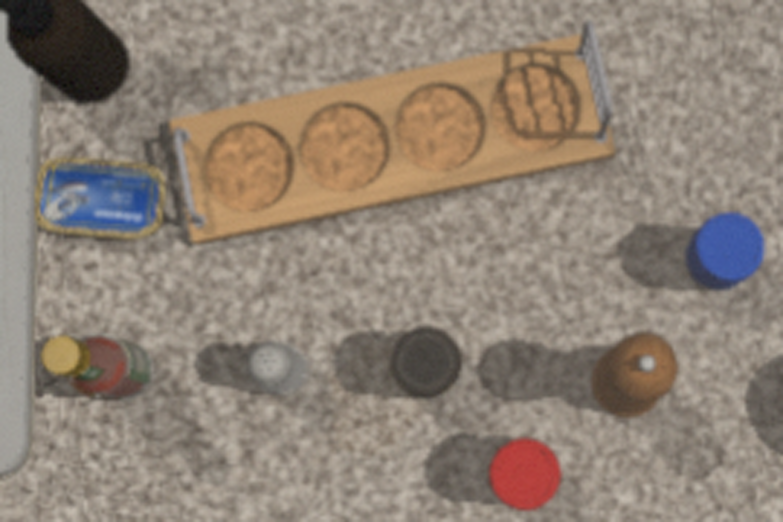

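The crop shows the choices are right: yellow-capped bottle (62,356), grey-domed shaker (271,363), dark lid (425,362), mill knob (647,363). The tray fit of 105 x 350 mm matches the given size. Next I'll locate the four objects across both views.

```bash
python3 - <<'E'
from h import *
t=load('top0');s=load('side0')
ht=cv2.cvtColor(t['pixels'],cv2.COLOR_RGB2HSV);hs=cv2.cvtColor(s['pixels'],cv2.COLOR_RGB2HSV)
def cen(h,lo,hi,box):
    x0,y0,x1,y1=box; m=cv2.inRange(h[y0:y1,x0:x1],lo,hi)
    n,l,st,ce=cv2.connectedComponentsWithStats(m); i=1+np.argmax(st[1:,4]); return ce[i]+[x0,y0],st[i]
C={}
C['chilli']=cen(ht,(18,100,120),(30,255,255),(120,232,142,256))
C['mustard']=cen(ht,(0,0,0),(179,90,95),(244,232,272,258))
print(C)
pts={'chilli':(C['chilli'][0],180,(281,253)),'salt':((203.5,245.2),88,(300,242)),'mustard':((256.6,244.8),75,(313,210)),'pepper':((333.1,245.2),157,(334,140))}
for k,(p,z,q) in pts.items():
    o,d=ray(t,*p);o2,d2=ray(s,*q)
    d=d/np.linalg.norm(d);d2/=np.linalg.norm(d2)
    A=np.stack([d,-d2],1);x=np.linalg.lstsq(A,o2-o,rcond=None)[0];a=o+d*x[0];b=o2+d2*x[1]
    P=onz(t,*p,z)
    print(k,'plane',P.round(1),'2view',((a+b)/2).round(1),'gap',np.linalg.norm(a-b).round(1),'base in side',proj(s,[P[0],P[1],0]).round(),'side of top',proj(s,P).round())
E
```

```text
{'chilli': (array([130.65185185, 241.94074074]), array([  4,   4,  14,  13, 135], dtype=int32)), 'mustard': (array([255.86163522, 244.76100629]), array([  0,   1,  25,  25, 477], dtype=int32))}
chilli plane [459.3 197.9 180. ] 2view [458.5 197.3 181.7] gap 1.4 base in side [282. 326.] side of top [280. 254.]
salt plane [456.9  65.7  88. ] 2view [457.8  66.5  83.1] gap 1.1 base in side [300. 272.] side of top [301. 240.]
mustard plane [456.5 -49.3  75. ] 2view [457.  -49.   68.5] gap 0.2 base in side [312. 234.] side of top [313. 208.]
pepper plane [ 446.6 -208.6  157. ] 2view [ 445.9 -209.8  146.9] gap 2.9 base in side [330. 192.] side of top [333. 136.]
```

```bash
cat > go.py <<'E'
# usage: go.py x y z [yaw_y_deg=11] [rows] : rows in tool axes from the present pose
import sys; from h import *
s=bot.state(); p=s['eef_pos']; w,x,y,z=s['eef_rot']; M=R.from_quat([x,y,z,w]).as_matrix()
T=np.array(list(map(float,sys.argv[1:4]))); yaw=float(sys.argv[4]) if len(sys.argv)>4 else 11.
cur=np.degrees(np.arctan2(M[1,1],M[0,1])); sp=-((yaw-cur+90)%180-90); d=T-p
n=max(1,int(np.ceil(max(np.linalg.norm(d)/40,abs(sp)/8))));n=int(sys.argv[5]) if len(sys.argv)>5 else n
print('p',p.round(1),'yaw',cur.round(1),'spin',sp.round(2),'n',n,'open',round(s['opening'],1),'F',s['wrist_force'].round(1),'t',s['clock'],'tilt',M[:,2].round(3))
for i in range(n):
    print((M.T@d/n).round(1).tolist(),round(sp/n,2)); M=M@R.from_euler('z',sp/n,degrees=True).as_matrix()
E
python3 go.py 459 198 256
```

```text
p [234.1 524.7 255.5] yaw 65.9 spin 54.95 n 10 open 85.8 F [ 1.1  0.5 -0.5] t 0.1 tilt [-0.001 -0.001 -1.   ]
[-33.9, -20.7, -0.0] 5.49
[-35.7, -17.3, -0.0] 5.49
[-37.2, -13.8, -0.0] 5.49
[-38.3, -10.2, -0.0] 5.49
[-39.1, -6.5, -0.0] 5.49
[-39.6, -2.7, -0.0] 5.49
[-39.6, 1.1, -0.0] 5.49
[-39.4, 4.9, -0.0] 5.49
[-38.7, 8.6, -0.0] 5.49
[-37.7, 12.3, -0.0] 5.49
```

Request:
play_rows(increments=[-34, -21, 0, 5.5, -36, -17, 0, 5.5, -37, -14, 0, 5.5, -38, -10, 0, 5.5, -39, -6, 0, 5.5], fingers=1)

```text
clock: 0.6
eef_pos: [347.5, 360.8, 256.0]
eef_rot: [-0.0, 0.436, 0.9, -0.0]
wrist_force: [0.9, 1.6, -0.4]
opening: 85.4
finger_force: 0.0
```

Request:
play_rows(increments=[-40, -3, 0, 5.5, -40, 1, 0, 5.5, -39, 5, 0, 5.5, -39, 9, 0, 5.5, -38, 12, 0, 5.5])

```text
clock: 1.1
eef_pos: [460.3, 196.4, 256.0]
eef_rot: [-0.0, 0.638, 0.77, -0.0]
wrist_force: [-0.1, -0.2, 0.0]
opening: 85.6
finger_force: 0.0
```

```bash
python3 go.py 459 198 143
```

```text
p [460.3 196.4 256. ] yaw 10.7 spin -0.28 n 3 open 85.6 F [-0.1 -0.2  0. ] t 1.1 tilt [-0. -0. -1.]
[0.6, -0.3, 37.7] -0.09
[0.6, -0.3, 37.7] -0.09
[0.6, -0.3, 37.7] -0.09
```

Request:
play_rows(increments=[1, 0, 30, 0, 1, -1, 30, 0, 0, 0, 25, 0, 0, 0, 18, 0, 0, 0, 10, 0])

```text
clock: 1.6
eef_pos: [457.2, 199.3, 141.2]
eef_rot: [-0.001, 0.637, 0.771, -0.001]
wrist_force: [-0.5, 0.1, 0.4]
opening: 85.3
finger_force: 0.0
```

Request:
play_rows(increments=[0, 0, 0, 0, 0, 0, 0, 0, 0, 0, 0, 0, 0, 0, 0, 0, 0, 0, 0, 0], fingers=0)

```text
clock: 2.1
eef_pos: [459.7, 199.9, 145.0]
eef_rot: [0.001, 0.636, 0.771, 0.001]
wrist_force: [0.1, -0.2, 5.8]
opening: 34.4
finger_force: 59.4
```

Request:
play_rows(increments=[0, 0, 0, 0, 0, 0, 0, 0, 0, 0, 0, 0, 0, 0, 0, 0])

```text
clock: 2.5
eef_pos: [459.7, 199.9, 145.0]
eef_rot: [0.001, 0.636, 0.771, 0.001]
wrist_force: [-0.7, 0.8, 5.9]
opening: 34.3
finger_force: 59.4
```

Request:
play_rows(increments=[0, 0, -10, 0, 0, 0, -25, 0, 0, 0, -35, 0, 0, 0, -35, 0, 0, 0, -25, 0])

```text
clock: 3.0
eef_pos: [458.7, 199.8, 276.2]
eef_rot: [0.001, 0.636, 0.771, 0.001]
wrist_force: [-0.4, -0.3, -1.8]
opening: 34.5
finger_force: 59.8
```

```bash
python3 go.py 667.8 -138.6 275
```

```text
p [458.7 199.8 276.2] yaw 11.0 spin -0.05 n 10 open 34.5 F [-0.4 -0.3 -1.8] t 3.0 tilt [ 0.002  0.    -1.   ]
[-37.2, 14.1, 0.2] -0.0
[-37.2, 14.1, 0.2] -0.0
[-37.2, 14.1, 0.2] -0.0
[-37.2, 14.1, 0.2] -0.0
[-37.2, 14.1, 0.2] -0.0
[-37.2, 14.1, 0.2] -0.0
[-37.2, 14.1, 0.2] -0.0
[-37.2, 14.1, 0.2] -0.0
[-37.2, 14.1, 0.2] -0.0
[-37.2, 14.1, 0.2] -0.0
```

Request:
play_rows(increments=[-12, 5, 0, 0, -24, 9, 0, 0, -30, 11, 0, 0, -30, 12, 0, 0, -30, 11, 0, 0])

```text
clock: 3.5
eef_pos: [529.4, 83.4, 271.7]
eef_rot: [-0.001, 0.636, 0.771, -0.001]
wrist_force: [-0.8, -0.3, -2.9]
opening: 34.3
finger_force: 59.8
```

Request:
play_rows(increments=[-30, 11, 0, 0, -30, 12, 0, 0, -30, 11, 0, 0, -30, 11, 0, 0, -30, 12, 0, 0])

```text
clock: 4.0
eef_pos: [613.6, -53.2, 271.3]
eef_rot: [-0.001, 0.637, 0.771, -0.001]
wrist_force: [0.2, 0.0, -3.0]
opening: 34.3
finger_force: 59.8
```

Request:
play_rows(increments=[-30, 11, 0, 0, -28, 11, 0, 0, -20, 7, 0, 0, -12, 5, 0, 0, -6, 2, 0, 0])

```text
clock: 4.5
eef_pos: [667.2, -140.1, 271.5]
eef_rot: [-0.001, 0.637, 0.771, -0.0]
wrist_force: [-0.2, 0.6, -2.7]
opening: 34.3
finger_force: 59.8
```

```bash
python3 go.py 667.8 -138.6 170; python3 -c "
from h import *
shot('side','side1');c=shot('top','top1')
cv2.imwrite('pics/v1.png',cv2.resize(np.hstack([load('side1')['pixels'][60:340,150:420],c['pixels'][100:380,110:380]]),None,fx=1.4,fy=1.4)[:,:,::-1])"
```

```text
p [ 667.2 -140.1  271.5] yaw 10.9 spin -0.13 n 3 open 34.3 F [-0.2  0.6 -2.7] t 4.5 tilt [-0.002  0.001 -1.   ]
[0.4, 0.3, 33.8] -0.04
[0.4, 0.3, 33.8] -0.04
[0.4, 0.3, 33.8] -0.04
```

View pics/v1.png

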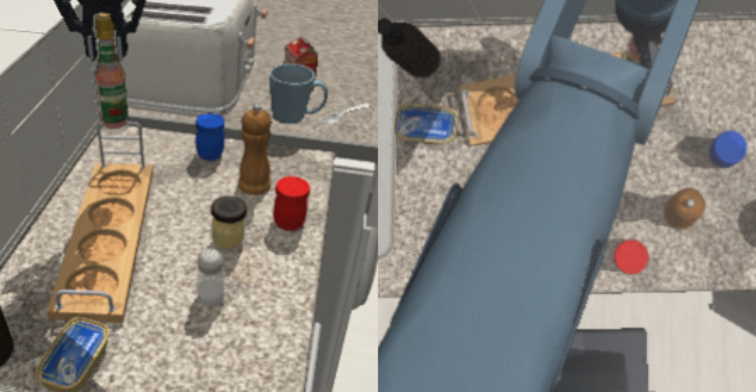

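The bottle hangs above the tall-guard well. I'll check its tilt by comparing pixels with a projected vertical axis.

```bash
python3 -c "
from h import *
c=load('side1')
for z in (126,170,214,310): print(z,proj(c,[667.5,-140,z]).round(1))
print(proj(c,[691,-140,190]),proj(c,[644,-140,190]))
im=c['pixels'][60:165,200:270]
cv2.imwrite('pics/v2.png',cv2.resize(im,None,fx=5,fy=5)[:,:,::-1])"
```

```text
126 [230.8 151.7]
170 [228.9 134.5]
214 [226.9 116.3]
310 [222.2  72.5]
[217.90647409 125.1994026 ] [238.25151997 127.56025813]
```

View pics/v2.png

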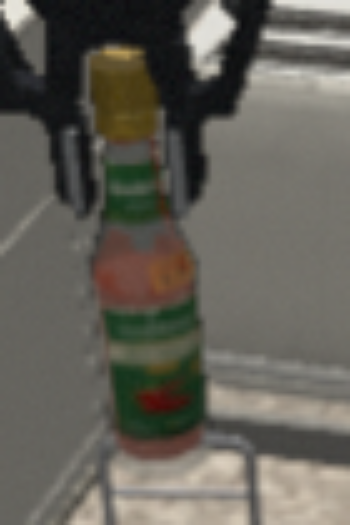

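The bottle's axis matches vertical and sits within about 3 mm of the well centre: base at (232,151) against (231,152) expected. Lowering it now.

Request:
play_rows(increments=[1, 1, 25, 0, 0, 0, 30, 0, 0, 0, 28, 0, 0, 0, 18, 0, 0, 0, 8, 0])

```text
clock: 5.1
eef_pos: [666.7, -135.8, 161.7]
eef_rot: [-0.002, 0.636, 0.772, -0.001]
wrist_force: [0.1, -0.1, -2.4]
opening: 34.7
finger_force: 59.8
```

Request:
play_rows(increments=[0, 0, 2, 0, 0, 0, 1, 0, 0, 0, 1, 0, 0, 0, 1, 0, 0, 0, 0, 0])

```text
clock: 5.6
eef_pos: [668.7, -137.8, 160.0]
eef_rot: [0.001, 0.636, 0.771, 0.0]
wrist_force: [-0.0, -0.2, -1.8]
opening: 34.3
finger_force: 59.8
```

Request:
play_rows(increments=[0, 0, 1, 0, 0, 0, 1, 0, 0, 0, 1, 0, 0, 0, 1, 0, 0, 0, 0, 0])

```text
clock: 6.1
eef_pos: [668.2, -137.6, 155.0]
eef_rot: [-0.0, 0.636, 0.771, -0.0]
wrist_force: [-0.1, 0.4, -3.2]
opening: 34.5
finger_force: 59.8
```

Request:
play_rows(increments=[0, 0, 1, 0, 0, 0, 1, 0, 0, 0, 0, 0, 0, 0, 0, 0])

```text
clock: 6.5
eef_pos: [668.3, -137.6, 153.3]
eef_rot: [-0.0, 0.636, 0.771, -0.0]
wrist_force: [-0.8, 0.8, -2.9]
opening: 34.3
finger_force: 59.9
```

Request:
play_rows(increments=[0, 0, 1, 0, 0, 0, 0.5, 0, 0, 0, 0, 0, 0, 0, 0, 0])

```text
clock: 6.9
eef_pos: [668.8, -137.8, 153.0]
eef_rot: [0.001, 0.636, 0.771, 0.0]
wrist_force: [-1.3, 0.8, 5.3]
opening: 34.5
finger_force: 61.0
```

Request:
play_rows(increments=[0, 0, 0, 0, 0, 0, 0, 0, 0, 0, 0, 0, 0, 0, 0, 0, 0, 0, 0, 0], fingers=1)

```text
clock: 7.4
eef_pos: [668.3, -137.6, 151.6]
eef_rot: [-0.0, 0.636, 0.771, -0.0]
wrist_force: [0.0, 0.1, -0.6]
opening: 85.5
finger_force: 0.0
```

Request:
play_rows(increments=[0, 0, -10, 0, 0, 0, -25, 0, 0, 0, -30, 0, 0, 0, -30, 0, 0, 0, -20, 0])

```text
clock: 7.9
eef_pos: [669.2, -137.9, 270.6]
eef_rot: [0.002, 0.636, 0.771, 0.001]
wrist_force: [0.2, 0.9, 0.3]
opening: 85.4
finger_force: 0.0
```

```bash
python3 go.py 447 -208 265
```

```text
p [ 669.2 -137.9  270.6] yaw 11.0 spin -0.05 n 6 open 85.4 F [0.2 0.9 0.3] t 7.9 tilt [ 0.004 -0.001 -1.   ]
[-4.4, -38.6, 0.8] -0.01
[-4.4, -38.6, 0.8] -0.01
[-4.4, -38.6, 0.8] -0.01
[-4.4, -38.6, 0.8] -0.01
[-4.4, -38.6, 0.8] -0.01
[-4.4, -38.6, 0.8] -0.01
```

Request:
play_rows(increments=[-5, -45, 0, 0, -5, -48, 0, 0, -5, -48, 0, 0, -5, -48, 0, 0, -5, -43, 0, 0])

```text
clock: 8.4
eef_pos: [443.5, -206.5, 267.6]
eef_rot: [0.001, 0.636, 0.771, -0.0]
wrist_force: [0.1, -0.8, 0.1]
opening: 85.4
finger_force: 0.0
```

```bash
python3 go.py 446.5 -209 136
```

```text
p [ 443.5 -206.5  267.6] yaw 11.0 spin -0.04 n 4 open 85.4 F [ 0.1 -0.8  0.1] t 8.4 tilt [ 0.001 -0.001 -1.   ]
[-0.7, 0.6, 32.9] -0.01
[-0.7, 0.6, 32.9] -0.01
[-0.7, 0.6, 32.9] -0.01
[-0.7, 0.6, 32.9] -0.01
```

Request:
play_rows(increments=[-2, 1, 30, 0, -1, 1, 35, 0, 0, 0, 32, 0, 0, 0, 22, 0, 0, 0, 10, 0])

```text
clock: 8.9
eef_pos: [447.0, -208.2, 136.4]
eef_rot: [-0.001, 0.636, 0.771, -0.0]
wrist_force: [-0.8, -0.1, -0.8]
opening: 85.1
finger_force: 0.0
```

Request:
play_rows(increments=[0, 0, 2, 0, 0, 0, 0, 0, 0, 0, 0, 0, 0, 0, 0, 0, 0, 0, 0, 0], fingers=0)

```text
clock: 9.4
eef_pos: [449.0, -209.7, 137.8]
eef_rot: [0.002, 0.636, 0.771, -0.0]
wrist_force: [-1.1, 0.6, 6.5]
opening: 45.8
finger_force: 61.5
```

Request:
play_rows(increments=[0, 0, 0, 0, 0, 0, 0, 0, 0, 0, 0, 0])

```text
clock: 9.7
eef_pos: [449.0, -209.7, 137.8]
eef_rot: [0.002, 0.636, 0.771, -0.0]
wrist_force: [-1.1, 0.3, 6.7]
opening: 45.7
finger_force: 61.5
```

The opening is 45.7, not 50, and there is an upward force, so the pads sit above the head's widest part. I'll regrip about 8 mm lower.

Request:
play_rows(increments=[0, 0, 0, 0, 0, 0, 0, 0, 0, 0, 0, 0, 0, 0, 3, 0, 0, 0, 3, 0], fingers=1)

```text
clock: 10.2
eef_pos: [447.8, -208.7, 129.5]
eef_rot: [-0.0, 0.636, 0.771, 0.0]
wrist_force: [0.6, 1.0, 1.2]
opening: 85.1
finger_force: 0.0
```

Request:
play_rows(increments=[0, 0, 2, 0, 0, 0, 0, 0, 0, 0, 0, 0])

```text
clock: 10.5
eef_pos: [447.8, -208.8, 127.6]
eef_rot: [-0.0, 0.636, 0.771, -0.0]
wrist_force: [0.3, -0.8, -0.5]
opening: 85.3
finger_force: 0.0
```

Request:
play_rows(increments=[0, 0, 0, 0, 0, 0, 0, 0, 0, 0, 0, 0, 0, 0, 0, 0, 0, 0, 0, 0], fingers=0)

```text
clock: 11.0
eef_pos: [448.0, -209.1, 128.4]
eef_rot: [0.0, 0.636, 0.771, -0.0]
wrist_force: [-0.9, 1.7, 5.5]
opening: 46.3
finger_force: 61.5
```

Request:
play_rows(increments=[0, 0, -3, 0, 0, 0, -5, 0, 0, 0, -6, 0, 0, 0, -6, 0, 0, 0, 0, 0])

```text
clock: 11.5
eef_pos: [448.5, -209.2, 148.9]
eef_rot: [0.001, 0.636, 0.771, 0.0]
wrist_force: [0.2, -0.4, -1.6]
opening: 45.7
finger_force: 61.4
```

```bash
python3 -c "
from h import *
c=shot('side','side3');im=c['pixels'][90:230,260:400]
print(bot.state()['eef_pos'],bot.state()['wrist_force'])
for z in (0,20,150,180): print(z,proj(c,[448,-209,z]).round(1))
cv2.imwrite('pics/v3.png',cv2.resize(im,None,fx=4,fy=4)[:,:,::-1])"; python3 go.py 652.6 -60.1 240
```

```text
[ 448.2321009  -209.06043605  148.43307097] [ 0.80285636 -0.98469276 -2.82455002]
0 [329.  192.2]
20 [329.4 185.6]
150 [332.4 138.8]
180 [333.2 126.8]
p [ 448.2 -209.1  148.4] yaw 10.9 spin -0.05 n 7 open 46.3 F [ 0.8 -1.  -2.8] t 11.55 tilt [ 0.001 -0.001 -1.   ]
[15.3, 32.7, -13.1] -0.01
[15.3, 32.7, -13.1] -0.01
[15.3, 32.7, -13.1] -0.01
[15.3, 32.7, -13.1] -0.01
[15.3, 32.7, -13.1] -0.01
[15.3, 32.7, -13.1] -0.01
[15.3, 32.7, -13.1] -0.01
```

View pics/v3.png

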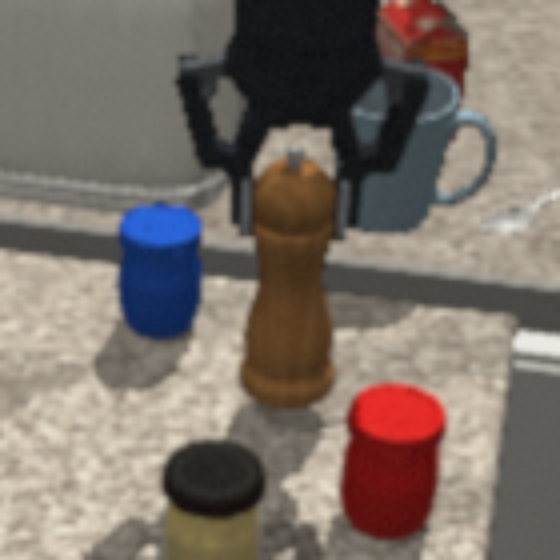

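The mill is 20 mm up, upright and held: foot at crop (287,400), knob (296,157). Carrying it to its well.

Request:
play_rows(increments=[0, 0, -25, 0, 2, 5, -35, 0, 8, 15, -30, 0, 12, 26, -2, 0, 14, 30, 0, 0])

```text
clock: 12.05
eef_pos: [516.8, -159.3, 241.5]
eef_rot: [0.002, 0.637, 0.771, 0.0]
wrist_force: [-0.3, -1.4, -1.6]
opening: 46.3
finger_force: 62.1
```

Request:
play_rows(increments=[15, 32, 0, 0, 16, 35, 0, 0, 16, 35, 0, 0, 13, 28, 0, 0, 8, 16, 0, 0])

```text
clock: 12.55
eef_pos: [647.5, -62.7, 239.0]
eef_rot: [-0.0, 0.636, 0.772, 0.0]
wrist_force: [-0.8, 0.1, -1.7]
opening: 46.0
finger_force: 62.1
```

```bash
python3 go.py 652.6 -60.1 142
```

```text
p [647.5 -62.7 239. ] yaw 11.0 spin 0.04 n 3 open 46.0 F [-0.8  0.1 -1.7] t 12.55 tilt [-0.     0.001 -1.   ]
[0.5, 1.9, 32.3] 0.01
[0.5, 1.9, 32.3] 0.01
[0.5, 1.9, 32.3] 0.01
```

Request:
play_rows(increments=[1, 3, 20, 0, 1, 2, 28, 0, 0, 0, 26, 0, 0, 0, 16, 0, 0, 0, 5, 0])

```text
clock: 13.05
eef_pos: [649.9, -61.6, 143.6]
eef_rot: [-0.001, 0.636, 0.771, -0.001]
wrist_force: [0.2, -1.1, -0.3]
opening: 46.4
finger_force: 62.0
```

Request:
play_rows(increments=[0, 0, 0, 0, 0, 0, 0, 0])

```text
clock: 13.25
eef_pos: [651.0, -61.8, 145.5]
eef_rot: [0.0, 0.637, 0.771, 0.0]
wrist_force: [-0.2, -0.1, -1.9]
opening: 45.9
finger_force: 62.2
```

Request:
play_rows(increments=[1, 1, 2, 0, 0, 0, 1.5, 0, 0, 0, 1.5, 0, 0, 0, 1, 0, 0, 0, 0, 0])

```text
clock: 13.75
eef_pos: [651.2, -60.4, 138.6]
eef_rot: [-0.0, 0.636, 0.771, -0.0]
wrist_force: [-0.9, 0.3, -1.9]
opening: 46.0
finger_force: 62.2
```

Request:
play_rows(increments=[0, 0, 1, 0, 0, 0, 1, 0, 0, 0, 0, 0, 0, 0, 0, 0])

```text
clock: 14.15
eef_pos: [651.4, -60.5, 136.8]
eef_rot: [-0.0, 0.636, 0.771, -0.0]
wrist_force: [-0.1, 0.6, -1.2]
opening: 46.2
finger_force: 62.2
```

Request:
play_rows(increments=[0, 0, 1, 0, 0, 0, 0, 0, 0, 0, 0, 0])

```text
clock: 14.45
eef_pos: [651.6, -60.5, 136.5]
eef_rot: [0.0, 0.636, 0.771, 0.0]
wrist_force: [-2.4, 1.1, 4.8]
opening: 46.2
finger_force: 63.0
```

Contact. I'll release and go up, then on to the salt shaker.

Request:
play_rows(increments=[0, 0, 0, 0, 0, 0, 0, 0, 0, 0, 0, 0, 0, 0, 0, 0, 0, 0, 0, 0], fingers=1)

```text
clock: 14.95
eef_pos: [651.4, -60.5, 135.7]
eef_rot: [-0.0, 0.636, 0.771, -0.0]
wrist_force: [-0.4, -0.1, 0.5]
opening: 85.3
finger_force: 0.0
```

Request:
play_rows(increments=[0, 0, -10, 0, 0, 0, -20, 0, 0, 0, -28, 0, 0, 0, -24, 0, 0, 0, -14, 0])

```text
clock: 15.45
eef_pos: [652.5, -60.7, 235.2]
eef_rot: [0.002, 0.636, 0.771, 0.001]
wrist_force: [0.3, -0.9, -0.2]
opening: 85.1
finger_force: 0.0
```

```bash
python3 go.py 457 66 160
```

```text
p [652.5 -60.7 235.2] yaw 11.0 spin -0.05 n 7 open 85.1 F [ 0.3 -0.9 -0.2] t 15.45 tilt [ 0.004 -0.001 -1.   ]
[23.1, -24.0, 10.6] -0.01
[23.1, -24.0, 10.6] -0.01
[23.1, -24.0, 10.6] -0.01
[23.1, -24.0, 10.6] -0.01
[23.1, -24.0, 10.6] -0.01
[23.1, -24.0, 10.6] -0.01
[23.1, -24.0, 10.6] -0.01
```

Request:
play_rows(increments=[30, -32, 0, 0, 35, -36, 0, 0, 36, -36, 0, 0, 35, -36, 0, 0, 26, -28, 0, 0])

```text
clock: 15.95
eef_pos: [454.2, 67.3, 231.5]
eef_rot: [-0.001, 0.636, 0.771, -0.0]
wrist_force: [0.8, -1.3, 0.2]
opening: 85.5
finger_force: 0.0
```

```bash
python3 go.py 457 66 66
```

```text
p [454.2  67.3 231.5] yaw 11.0 spin -0.03 n 5 open 85.5 F [ 0.8 -1.3  0.2] t 15.95 tilt [-0.001  0.    -1.   ]
[-0.4, 0.5, 33.1] -0.01
[-0.4, 0.5, 33.1] -0.01
[-0.4, 0.5, 33.1] -0.01
[-0.4, 0.5, 33.1] -0.01
[-0.4, 0.5, 33.1] -0.01
```

Request:
play_rows(increments=[-2, 2, 35, 0, 0, 0, 45, 0, 0, 0, 42, 0, 0, 0, 30, 0, 0, 0, 12, 0])

```text
clock: 16.45
eef_pos: [456.8, 64.6, 65.1]
eef_rot: [-0.002, 0.636, 0.771, -0.001]
wrist_force: [-0.8, -0.4, 0.2]
opening: 85.2
finger_force: 0.0
```

Request:
play_rows(increments=[0, 0, 2, 0, 0, 0, 0, 0, 0, 0, 0, 0, 0, 0, 0, 0, 0, 0, 0, 0], fingers=0)

```text
clock: 16.95
eef_pos: [460.6, 64.1, 68.0]
eef_rot: [0.001, 0.636, 0.771, 0.001]
wrist_force: [-2.0, -1.2, 8.1]
opening: 35.2
finger_force: 58.8
```

Request:
play_rows(increments=[0, 0, 0, 0, 0, 0, 0, 0, 0, 0, 0, 0])

```text
clock: 17.25
eef_pos: [460.6, 64.1, 67.9]
eef_rot: [0.001, 0.636, 0.771, 0.001]
wrist_force: [-1.5, -1.1, 8.2]
opening: 34.8
finger_force: 58.8
```

An opening of 35 doesn't fit the 44 mm body, so I'll look.

```bash
python3 -c "
from h import *
c=shot('side','side4');im=c['pixels'][170:310,230:370]
for z in (0,90): print(z,proj(c,[457,66,z]).round(1))
cv2.imwrite('pics/v4.png',cv2.resize(im,None,fx=4,fy=4)[:,:,::-1])"
```

```text
0 [300.3 272.3]
90 [300.8 239.2]
```

View pics/v4.png

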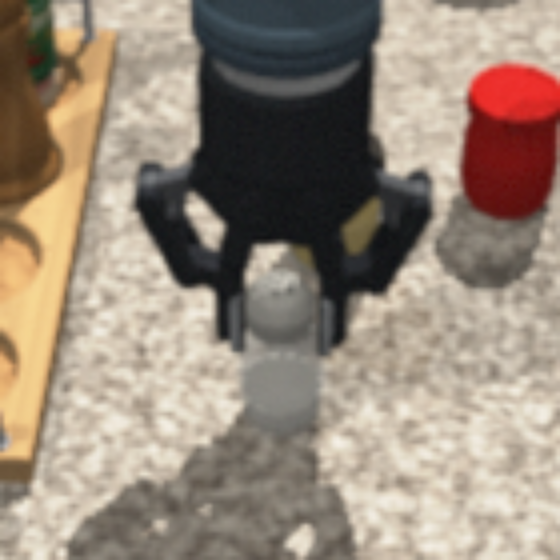

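The shaker stands upright with the pads around its upper body: dome (283,268), base (283,428). It looks about 36 mm wide in this view, so the grip is sound. Lifting.

Request:
play_rows(increments=[0, 0, -5, 0, 0, 0, -15, 0, 0, 0, -25, 0, 0, 0, -30, 0, 0, 0, -20, 0])

```text
clock: 17.8
eef_pos: [460.1, 64.3, 163.6]
eef_rot: [0.001, 0.636, 0.771, 0.001]
wrist_force: [0.1, -1.1, -1.2]
opening: 34.3
finger_force: 59.1
```

```bash
python3 go.py 637.6 17 160
```

```text
p [460.1  64.3 163.6] yaw 11.0 spin -0.05 n 5 open 34.3 F [ 0.1 -1.1 -1.2] t 17.8 tilt [ 0.003 -0.    -1.   ]
[-16.0, 33.1, 0.8] -0.01
[-16.0, 33.1, 0.8] -0.01
[-16.1, 33.1, 0.8] -0.01
[-16.1, 33.1, 0.8] -0.01
[-16.1, 33.0, 0.8] -0.01
```

Request:
play_rows(increments=[-10, 20, 0, 0, -18, 37, 0, 0, -20, 42, 0, 0, -18, 37, 0, 0, -14, 29, 0, 0])

```text
clock: 18.3
eef_pos: [638.7, 16.4, 161.8]
eef_rot: [0.001, 0.637, 0.771, 0.001]
wrist_force: [-0.4, 0.2, -1.2]
opening: 34.6
finger_force: 59.2
```

Request:
play_rows(increments=[0, 0, 20, 0, 0, 0, 30, 0, 0, 0, 18, 0, 0, 0, 5, 0, 0, 0, 0, 0])

```text
clock: 18.8
eef_pos: [636.0, 17.2, 87.7]
eef_rot: [-0.0, 0.636, 0.771, -0.0]
wrist_force: [-0.7, -0.4, -0.8]
opening: 34.9
finger_force: 59.3
```

```bash
python3 go.py 637.6 17 76; python3 -c "
from h import *
c=shot('side','side5');im=c['pixels'][110:300,170:330]
for z in (10,100): print(z,proj(c,[637.4,18.5,z]).round(1))
cv2.imwrite('pics/v5.png',cv2.resize(im,None,fx=3,fy=3)[:,:,::-1])"
```

```text
p [636.   17.2  87.7] yaw 10.9 spin -0.05 n 1 open 34.9 F [-0.7 -0.4 -0.8] t 18.8 tilt [-0.001  0.    -1.   ]
[-0.5, 1.5, 11.7] -0.05
10 [223.3 237.9]
100 [218.6 205.1]
```

View pics/v5.png

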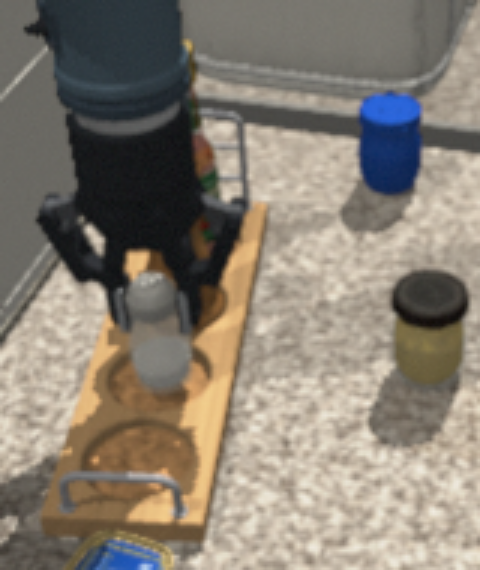

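The shaker is over the third well, base (165,385) against well (158,383). The bottle and mill stand behind it.

Request:
play_rows(increments=[0, 1, 4, 0, 0, 0, 3, 0, 0, 0, 2, 0, 0, 0, 1, 0, 0, 0, 0, 0])

```text
clock: 19.35
eef_pos: [637.2, 17.4, 77.7]
eef_rot: [-0.0, 0.636, 0.771, -0.0]
wrist_force: [-0.5, -0.2, -1.6]
opening: 34.5
finger_force: 59.3
```

Request:
play_rows(increments=[0, 0, 1, 0, 0, 0, 0.5, 0, 0, 0, 0, 0, 0, 0, 0, 0])

```text
clock: 19.75
eef_pos: [637.3, 17.4, 76.3]
eef_rot: [-0.0, 0.636, 0.771, -0.0]
wrist_force: [-0.1, -1.1, -1.3]
opening: 34.5
finger_force: 59.3
```

Request:
play_rows(increments=[0, 0, 0.5, 0, 0, 0, 0.5, 0, 0, 0, 0, 0])

```text
clock: 20.05
eef_pos: [637.5, 17.3, 76.0]
eef_rot: [0.0, 0.636, 0.771, 0.0]
wrist_force: [-2.6, -0.3, 5.9]
opening: 34.3
finger_force: 60.4
```

Contact. I'll release, go up, then fetch the mustard.

Request:
play_rows(increments=[0, 0, 0, 0, 0, 0, 0, 0, 0, 0, 0, 0, 0, 0, 0, 0, 0, 0, 0, 0], fingers=1)

```text
clock: 20.55
eef_pos: [637.3, 17.4, 75.2]
eef_rot: [-0.0, 0.636, 0.771, -0.0]
wrist_force: [-0.3, 0.2, 0.1]
opening: 85.4
finger_force: 0.0
```

Request:
play_rows(increments=[0, 0, -10, 0, 0, 0, -20, 0, 0, 0, -28, 0, 0, 0, -24, 0, 0, 0, -14, 0])

```text
clock: 21.05
eef_pos: [638.5, 17.2, 174.6]
eef_rot: [0.002, 0.636, 0.771, 0.001]
wrist_force: [-0.5, 0.6, 0.4]
opening: 85.2
finger_force: 0.0
```

```bash
python3 go.py 456.5 -49 160
```

```text
p [638.5  17.2 174.6] yaw 11.0 spin -0.05 n 5 open 85.2 F [-0.5  0.6  0.4] t 21.05 tilt [ 0.004 -0.001 -1.   ]
[-6.1, -38.3, 2.8] -0.01
[-6.1, -38.3, 2.8] -0.01
[-6.1, -38.3, 2.8] -0.01
[-6.1, -38.3, 2.8] -0.01
[-6.1, -38.3, 2.8] -0.01
```

Request:
play_rows(increments=[0, -35, 0, 0, 0, -45, 0, 0, -8, -45, 0, 0, -12, -40, 0, 0, -10, -26, 0, 0])

```text
clock: 21.55
eef_pos: [452.8, -48.5, 171.0]
eef_rot: [-0.001, 0.636, 0.771, -0.0]
wrist_force: [-0.5, 0.2, -0.3]
opening: 85.4
finger_force: 0.0
```

```bash
python3 go.py 456.5 -49 54; python3 -c "
from h import *
print(onz(load('top0'),291,283,75))"
```

```text
p [452.8 -48.5 171. ] yaw 11.0 spin -0.04 n 3 open 85.4 F [-0.5  0.2 -0.3] t 21.55 tilt [-0.001  0.    -1.   ]
[-0.4, 1.2, 39.0] -0.01
[-0.4, 1.2, 39.0] -0.01
[-0.4, 1.2, 39.0] -0.01
[ 371.77820981 -123.05948351   75.        ]
```

Request:
play_rows(increments=[0, 2, 28, 0, 0, 0, 35, 0, 0, 0, 30, 0, 0, 0, 18, 0, 0, 0, 8, 0])

```text
clock: 22.05
eef_pos: [456.0, -47.5, 50.6]
eef_rot: [-0.002, 0.636, 0.771, -0.001]
wrist_force: [0.7, -0.6, 0.8]
opening: 85.4
finger_force: 0.0
```

Request:
play_rows(increments=[0, 0, 1, 0, 0, 0, 0, 0, 0, 0, 0, 0, 0, 0, 0, 0, 0, 0, 0, 0], fingers=0)

```text
clock: 22.55
eef_pos: [458.5, -48.3, 52.7]
eef_rot: [0.001, 0.636, 0.771, 0.0]
wrist_force: [-1.2, 1.2, 6.4]
opening: 52.6
finger_force: 62.6
```

Request:
play_rows(increments=[0, 0, 0, 0, 0, 0, 0, 0, 0, 0, 0, 0])

```text
clock: 22.85
eef_pos: [458.6, -48.3, 52.7]
eef_rot: [0.001, 0.636, 0.771, 0.0]
wrist_force: [-0.7, 1.4, 5.4]
opening: 52.0
finger_force: 62.6
```

Request:
play_rows(increments=[0, 0, -8, 0, 0, 0, -22, 0, 0, 0, -35, 0, 0, 0, -35, 0, 0, 0, -22, 0])

```text
clock: 23.35
eef_pos: [458.3, -48.3, 176.4]
eef_rot: [0.002, 0.636, 0.771, 0.001]
wrist_force: [1.1, -0.4, -1.9]
opening: 52.3
finger_force: 63.4
```

```bash
python3 go.py 622.2 97 175
```

```text
p [458.3 -48.3 176.4] yaw 11.0 spin -0.04 n 6 open 52.3 F [ 1.1 -0.4 -1.9] t 23.35 tilt [ 0.003 -0.001 -1.   ]
[18.6, 31.4, 0.3] -0.01
[18.6, 31.4, 0.3] -0.01
[18.6, 31.4, 0.3] -0.01
[18.6, 31.4, 0.3] -0.01
[18.6, 31.4, 0.3] -0.01
[18.6, 31.4, 0.3] -0.01
```

Request:
play_rows(increments=[20, 10, 0, 0, 28, 28, 0, 0, 28, 40, 0, 0, 20, 44, 0, 0, 10, 38, 0, 0])

```text
clock: 23.85
eef_pos: [595.5, 88.9, 174.0]
eef_rot: [0.0, 0.636, 0.772, 0.0]
wrist_force: [0.8, -0.3, -1.6]
opening: 52.2
finger_force: 63.5
```

Request:
play_rows(increments=[6, 28, 0, 0, 0, 0, 20, 0, 0, 0, 38, 0, 0, 0, 28, 0, 0, 0, 10, 0])

```text
clock: 24.35
eef_pos: [618.1, 97.8, 73.9]
eef_rot: [-0.002, 0.636, 0.771, -0.002]
wrist_force: [-0.7, 1.2, -2.1]
opening: 52.4
finger_force: 63.7
```

```bash
python3 go.py 622.2 97 60; python3 -c "
from h import *
c=shot('side','side6');im=c['pixels'][110:310,150:350]
for z in (10,100): print(z,proj(c,[622.2,97,z]).round(1))
cv2.imwrite('pics/v6.png',cv2.resize(im,None,fx=3,fy=3)[:,:,::-1])"
```

```text
p [618.1  97.8  73.9] yaw 11.0 spin -0.04 n 1 open 52.4 F [-0.7  1.2 -2.1] t 24.35 tilt [-0.006  0.    -1.   ]
[-1.6, 4.0, 13.9] -0.04
10 [216.3 265.3]
100 [210.6 231.9]
```

View pics/v6.png

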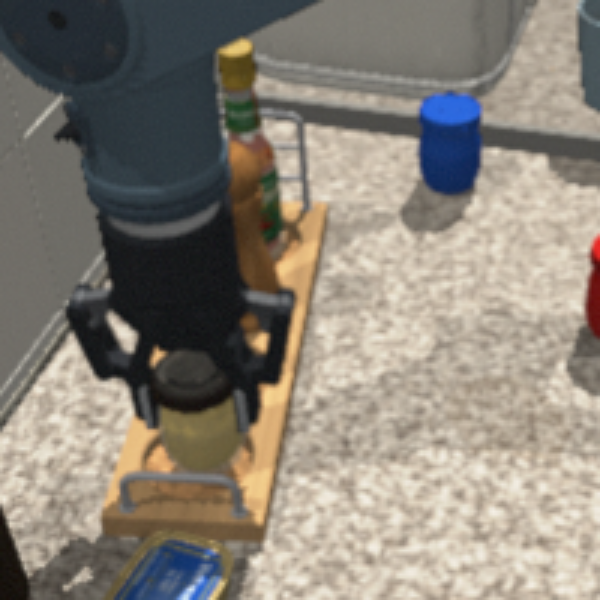

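The jar is over the fourth well, body at (203,440) and low guard at (180,490). I'll settle it and lower.

Request:
play_rows(increments=[-1, 2, 3, 0, 0, 0, 3, 0, 0, 0, 0, 0, 0, 0, 0, 0, 0, 0, 0, 0])

```text
clock: 24.9
eef_pos: [623.4, 97.1, 72.2]
eef_rot: [0.001, 0.636, 0.771, 0.0]
wrist_force: [-0.4, -0.4, -2.8]
opening: 52.2
finger_force: 63.7
```

Request:
play_rows(increments=[0, -1, 4, 0, 0, 0, 3, 0, 0, 0, 2, 0, 0, 0, 1, 0, 0, 0, 0, 0])

```text
clock: 25.4
eef_pos: [621.8, 96.9, 61.1]
eef_rot: [-0.0, 0.636, 0.771, -0.0]
wrist_force: [-0.8, -0.5, -2.1]
opening: 52.2
finger_force: 63.8
```

Request:
play_rows(increments=[0, 0, 1, 0, 0, 0, 0.5, 0, 0, 0, 0, 0, 0, 0, 0, 0])

```text
clock: 25.8
eef_pos: [622.1, 96.9, 60.8]
eef_rot: [0.0, 0.636, 0.771, 0.0]
wrist_force: [-3.6, -0.5, 4.7]
opening: 52.3
finger_force: 64.1
```

Request:
play_rows(increments=[0, 0, 0, 0, 0, 0, 0, 0, 0, 0, 0, 0, 0, 0, 0, 0, 0, 0, 0, 0], fingers=1)

```text
clock: 26.3
eef_pos: [622.0, 96.9, 59.7]
eef_rot: [0.0, 0.636, 0.771, 0.0]
wrist_force: [-0.9, 0.0, -0.7]
opening: 85.3
finger_force: 0.0
```

Request:
play_rows(increments=[0, 0, -10, 0, 0, 0, -25, 0, 0, 0, -38, 0, 0, 0, -40, 0, 0, 0, -40, 0])

```text
clock: 26.8
eef_pos: [621.7, 96.9, 215.0]
eef_rot: [0.0, 0.636, 0.771, 0.0]
wrist_force: [-0.3, 0.4, 0.2]
opening: 85.5
finger_force: 0.0
```

Request:
play_rows(increments=[20, -30, -10, 0, 25, -45, 0, 0, 25, -45, 0, 0, 25, -45, 0, 0, 15, -30, 0, 0])

```text
clock: 27.3
eef_pos: [410.9, 167.3, 223.1]
eef_rot: [-0.0, 0.636, 0.772, 0.0]
wrist_force: [-0.3, -0.0, 0.4]
opening: 85.3
finger_force: 0.0
```

Request:
play_rows(increments=[20, -15, 0, 0, 20, 0, 0, 0, 10, 0, 0, 0, 0, 0, 0, 0, 0, 0, 0, 0])

```text
clock: 27.8
eef_pos: [390.0, 212.5, 223.0]
eef_rot: [0.0, 0.636, 0.771, -0.0]
wrist_force: [0.5, -0.7, -0.7]
opening: 85.7
finger_force: 0.0
```

```bash
python3 -c "
from h import *
a=shot('side','side7')['pixels'][80:360,150:420];b=shot('top','top7')['pixels'][60:340,110:380]
cv2.imwrite('pics/v7.png',cv2.resize(np.hstack([a,b]),None,fx=1.45,fy=1.45)[:,:,::-1])"
```

```text
(no output)
```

View pics/v7.png

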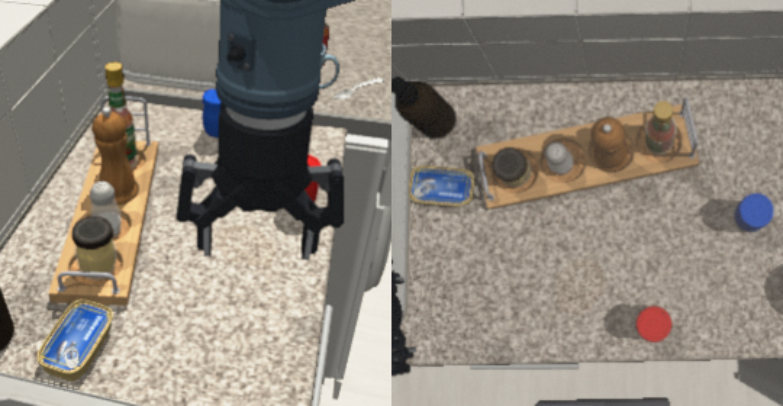

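All four stand upright in their wells: in the top view bottle (662,115) by the tall guard, mill (608,140), shaker (557,157) and jar (510,165) by the low guard. The tin and the mug have not moved.

```bash
python3 -c "
from station import bot
print(bot.hand_in())"
```

```text
the job is handed in; nothing more can be done
None
```

The job is handed in: the four cruets stand upright in their wells, running chilli bottle (by the tall guard), pepper mill, salt shaker, mustard jar (by the low guard), and the mug and fish tin were left alone.

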